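# Set the tile cutter's width stop by its index plunger and lay the tile up to it

## Robot

A 7-joint arm with a two-finger parallel gripper is mounted at the origin on the work surface. World frame = base frame: x ahead of the robot, y to its left, z up, the work surface at z = 0. Lengths are in mm, angles in rad, forces in N, time in s.
With the tool pointing down it reaches from about 400 to 850 mm from the base axis. Payload 10.4 kg.
Tool frame: the origin (TCP) lies midway between the tips of the shut fingers; the grasp point (between the pads) lies behind it (robot.grip_point_offset is the z of the grasp point in the tool frame, in mm); z points along the fingers, y is the line along which they close (so a half turn about z gives the same grasp; the last joint's range is limited). The gripper opens to 87 mm and grips with 3 to 60 N. Pads are 19 mm wide; open, the fingers measure 117 mm over their backs; the gripper's body (75 mm by 190 mm) begins 51 mm behind the grasp point.
Start: joints at [-1.318, 0.332, -0.065, 1.46, 0.022, 1.35, -0.088], TCP at [170.184, 601.406, 222.576] pointing down, gripper open.
Joint ranges: [-2.6, 2.6], [-0.5, 2.12], [-1.47, 1.34], [0.16, 2.42], [-1.27, 4.41], [0.06, 2.06], [-2.6, 2.6]. Speed limits (rad/s): [2.22, 2.22, 2.79, 2.79, 3.14, 3.14, 3.14].

## Interface

Orientations are given as a 3x3 rotation matrix whose columns are the frame's x, y, z axes.
In Python, from workcell import readout, viewer, workorder, robot gives the robot as it stands. The module is installed in compiled form; this text tells all that it offers.
- The arm moves only by the shell command python3 -m handwheel 'ROWS' [OPENING] [FORCE]. ROWS is JSON, a list of rows, each a list of 2 entries, a list of its own where there are three numbers: the shift along the tool's x, y, z in cm, then the turn about the tool's z in rad. A call has 1 to 20 rows; each row shifts and turns the commanded pose from where the row before left it, along the tool's axes as they then stand; what a row does not reach is not made up. A row lasts 1/12 s, in which the tool goes at most 41.7 mm and 7.16 degrees, less where a joint would pass 70% of its speed; a pose out of reach is approached as far as the arm can. A call with a gripper value outside its range is refused whole. OPENING is the opening in per cent of the stroke, from 0 (shut) to 100 (fully open), set as the call begins (- or left out, the last holds). The fingers move at their own pace and stop on an object; FORCE is the grip in N (left out, the last holds). Time passes only in rows, so rows that do not move let the fingers close. It gives the time, the measured TCP pose, the force, the opening and the grip force at its end, in the units of the state.
- readout.get_state(): the state, without advancing time (a new reading comes with each control period).
- viewer.read_camera(name): name is "side" or "top" or "wrist"; returns the picture (400x640x3 uint8, red, green, blue); there is no depth.
- viewer.get_calibration(name): a dict with "mtx" (3x3 intrinsics, pixels), "rvec" (rotation vector, rad) and "tvec" (3), from world to camera coordinates, as OpenCV has them. Camera axes: x right, y down, z forward; pixel columns grow to the right and rows downward; lengths in mm; the calibration is good to about 2 mm. The wrist camera is an equidistant fisheye: a pixel r from the principal point sees the ray r / f radians off the axis. A picture is of the moment at which its call begins: read the wrist's pose just before it. get_calibration takes no time and is no camera call; for the wrist camera it gives the pose at the moment of the call.
- workorder.hand_in(): hands the job in; it is judged then, once.
The state is a dict: "t": time; "qpos": joint angles; "joint_velocities": joint speeds; "joint_torque": joint torques, N m; "eef_pos": TCP position; "eef_rot": TCP orientation; "ft_force": force on the tool from outside, world axes, zero at the start; "torque": the same for the moment, N m; "finger_gap": finger opening in mm; "gripper_force": force on a finger pad.
Only numpy, scipy, OpenCV 4.12 (cv2) and the standard library are available. Lean on these libraries where they do the work, as an engineer would, in place of code of your own. Each camera call takes 0.05 s, during which the arm holds its last target. There are 200 camera calls.

## Task

Set the tile cutter for the next strip: pull up the red plunger knob on the width stop, slide the stop out of its parking slot towards the cutting rail and let the spring pin drop fully home in the first round hole, without forcing the pin sideways. Then push the long terracotta tile up gently until its long edge is flush against the back fence and its end is flush against the stop, and leave everything else where it is.

Things in the scene. Friction and masses are not known exactly. Their poses are not given: they have to be found in the camera images.
- cutter: Manual tile cutter fixed on the table, blue base 290 x 440 mm. Origin at table level under the cutting line; its x points from the front (robot side) to the back, its y along the fence, its z up. Flat rubber bed, top at z = 22 mm, x -125 to 50 mm, y -205 to 225 mm. The other cutter points have the same axes.
- fence_face (a point): Middle of the top front edge of the aluminium back fence, which runs along the cutter's y from -200 to 220 mm. Its front face is at the cutter's x = 50 mm; its top is at z = 34 mm, 12 mm above the bed. The tile's long edge goes flush against it.
- rail_mid (a point): Middle of the cutting rail, at the top of its two steel rods (cutter's x = 0, y = 0, z = 91 mm). The rods run along x at y = -16 and 16 mm, 53 mm clear above the bed, between two posts at x = -137 and 137 mm, 60 mm wide and 100 mm high. The scoring carriage is parked on them at x = 73 to 123 mm, top at z = 100 mm; its black handle reaches back to x = 207 mm, z = 155 mm.
- hole_nominal (a point): Nominal place of the first round hole on top of the index bar (cutter's x = 85, y = -105, z = 34 mm). The bar (34 mm wide, y -205 to -5 mm) has a parking slot 32 mm long, its middle 45 mm to -y of this hole, and two more holes 30 and 60 mm to +y; holes 10 mm wide. The bar is shifted along y from day to day: slot and holes together lie up to 8 mm either way of nominal, which is not measured.
- stop (a joint): Slide of the width stop along the index bar, m; grows towards the cutting rail (cutter's +y). At 0 the plunger's axis is at the cutter's x = 85, y = -150 mm. The first round hole is nominally at 0.045, truly 0.037 to 0.053. It starts within 2 mm of 0, pin down in the parking slot. Slide friction about 1 N, plus about 1.5 N while the pin rides on the bar. Pin play in a hole: 1 mm either way.
- plunger (a joint): Lift of the spring plunger, m: 0 = pin fully home (8 mm deep in a slot or hole), 0.008 = the pin's foot rides on top of the bar, 0.012 = fully pulled up. The spring pushes it down with 4 N at 0 and 9 N fully pulled; it does not stay up when let go.
- knob_mid (a point): Middle of the round red plunger knob, at the height to grip it from above. Knob 26 mm in diameter and 27 mm tall (14 mm below to 13 mm above this point), narrower at the very bottom; with the pin home this point is 88 mm above the table. A steel neck 16 mm wide carries it over the stop's block.
- stop_block (a point): Centre of the top of the stop's grey block, which the plunger stands on: 46 mm (cutter's x) by 48 mm (cutter's y), top 58 mm and underside 36 mm above the table. Its sides can be pushed along the bar.
- stop_face (a point): On the stop's steel tongue: middle of the face which the tile's end must meet; the face looks to the cutter's +y and stands in front of the fence (cutter's x 4 to 48 mm, z 24 to 49 mm). It lies 20 mm to +y of the plunger's axis and 59 mm in front of it.
- pin: The plunger's steel pin, 8 mm in diameter, flat foot; origin at the centre of its foot. It stands inside the stop and only meets the index bar.
- tile: The long terracotta tile to be laid up, 65 mm (its x) by 200 mm (its y) by 8 mm, about 0.2 kg; origin at the centre of its underside. It starts on the bed, mostly left (+y) of the rail, 10 to 22 mm off the fence, slightly askew and 35 mm or more from where the stop will be. Laid up, its right end (-y) meets the stop and its back edge (+x) meets the fence.
- offcut: Bystander: terracotta offcut 50 x 60 x 8 mm lying on the front right of the rubber bed; origin at the centre of its underside.
- tile_stack: Bystander: stack of tiles 100 x 100 x 48 mm at the right of the table; origin under its centre.
- jug: Bystander: pink jug, 132 mm wide, 190 mm tall, at the right of the table; origin under its centre.
- basin: Bystander: blue bowl, 200 mm wide, 85 mm tall, at the left of the table; origin under its centre.
- sponge: Bystander: yellow sponge 70 x 110 x 35 mm at the left of the table; origin under its centre.
- pencil: Bystander: red carpenter's pencil 14 x 170 x 9 mm at the right of the table; origin under its centre.
Not all that is in view belongs to the job. Several things have the shape of the tile; the one meant has the colours described above.

How it is judged (in metres and radians):
On the way, in this order (a step that is already met when the one before it is completed fails the run):
1. the plunger pulled up, pin clear of the slot (value of joint plunger above 0.0075 m), for 0.05 s.
2. pin fully home in the first round hole (value of joint plunger below 0.0015 m and value of joint stop between 0.034 and 0.056 m), for 0.2 s.
3. tile laid up flush against fence and stop (x of tile in the frame of cutter above 0.015 m and z of tile in the frame of cutter below 0.025 m and angle between the y axis of tile and the y axis of cutter, either way round below 0.02 rad and y of tile in the frame of stop_face between 0.097 and 0.1025 m), for 0.2 s.
At the end, for the whole second after the job is handed in: The pin is fully home (within 1.5 mm) in the first round hole, and the tile lies at rest flat on the bed, its long edge against the fence (within 2.5 mm and 0.02 rad) and its end against the stop's face (within 2.5 mm) (all of step 2 and all of step 3 and linear speed of tile below 0.01 m/s); the robot touches nothing.
It fails at once if the pin was forced: more than 25 N between the pin and the index bar (contact force between pin and anything else above 25 N).
It fails at once if the tile was pushed hard: more than 25 N against the stop, the fence or the bed (contact force between tile and stop above 25 N or contact force between tile and cutter above 25 N).
It fails at once if the offcut was disturbed (distance of offcut from where it was at the start of the episode above 0.02 m).
It fails at once if another thing on the table was disturbed (distance of any of tile_stack, jug, basin, sponge, pencil from where it was at the start of the episode above 0.03 m).
It also fails if it takes over 67 s, if anything falls off the work surface, if the arm or the gripper's body presses on something with over 40 N, if the wrist force passes 120 N, or if a joint passes its speed limit or range.

## Working session

There is one attempt and no reset: what is moved stays moved. The work goes in short steps, Python scripts to look and compute and a shell command to move; the robot and the scene stay as the last step left them, time stands still between calls to the robot, and variables do not carry over. Pictures are saved under pics/ and viewed, at most 10 in all, crops included, and the job is handed in when it is done.

```bash
mkdir -p pics; python3 - <<'E'
from workcell import readout, viewer, robot
import cv2
s=readout.get_state();print({k:s[k] for k in('t','eef_pos','eef_rot','finger_gap')},robot.grip_point_offset)
for n in('top','side'):
    print(n,viewer.get_calibration(n));cv2.imwrite(f'pics/{n}0.png',viewer.read_camera(n)[:,:,::-1])
E
```

```text
{'t': 0.0, 'eef_pos': array([170.07579489, 601.01218281, 221.75798968]), 'eef_rot': array([[-9.62221016e-01,  2.72269360e-01, -3.33821214e-04],
       [ 2.72269560e-01,  9.62220040e-01, -1.37186232e-03],
       [-5.23066151e-05, -1.41092411e-03, -9.99999003e-01]]), 'finger_gap': 87.33389187022195} -18.700000000000003
top {'mtx': array([[426.90513535,   0.        , 325.11073279],
       [  0.        , 426.90513535, 203.47832968],
       [  0.        ,   0.        ,   1.        ]]), 'rvec': array([ 2.16160435, -2.18150714,  0.12577439]), 'tvec': array([  -4.17364711,  433.67705864, 1200.17395102])}
side {'mtx': array([[379.16975356,   0.        , 324.22678782],
       [  0.        , 379.16975356, 200.72586717],
       [  0.        ,   0.        ,   1.        ]]), 'rvec': array([ 2.29977215, -0.87339548,  0.34358577]), 'tvec': array([-329.29631756,  263.41539067,  999.81196123])}
```

View pics/top0.png

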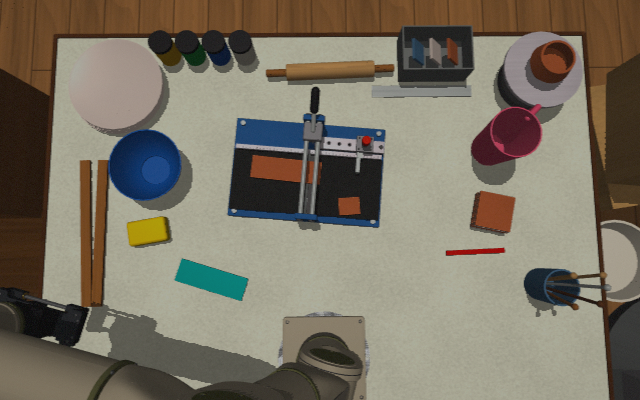

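View pics/side0.png

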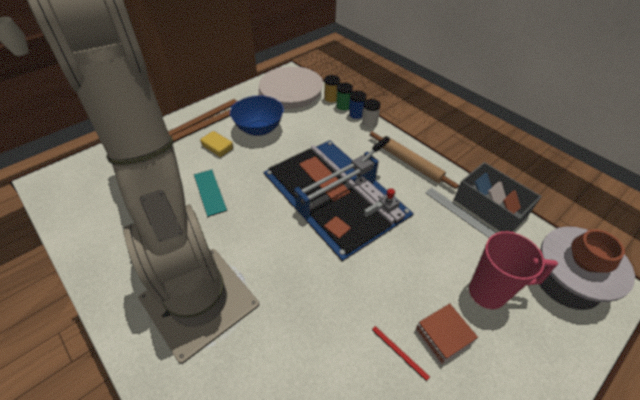

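Top view: cutter at about (309,172), stop knob at (366,141), target tile at (285,168) left of and under the rail, offcut (349,206). I'll zoom in.

```bash
cat > h.py <<'E'
import numpy as np, cv2
from workcell import readout, viewer
def cal(n):
    c=viewer.get_calibration(n);R=cv2.Rodrigues(np.array(c['rvec'],float))[0];return np.array(c['mtx']),R,np.array(c['tvec'],float).ravel()
def ray(C,px,fish=False):
    K,R,t=C;d=np.array([(px[0]-K[0,2])/K[0,0],(px[1]-K[1,2])/K[1,1],1.])
    if fish:
        a=np.hypot(d[0],d[1]);d=np.array([*(d[:2]/max(a,1e-9)*np.sin(a)),np.cos(a)])
    return -R.T@t,R.T@d
def at(C,px,z,fish=False):
    o,d=ray(C,px,fish);return o+d*(z-o[2])/d[2]
def proj(C,P,fish=False):
    K,R,t=C;p=R@np.asarray(P,float)+t
    if fish:
        a=np.arctan2(np.hypot(p[0],p[1]),p[2]);u=p[:2]/max(np.hypot(p[0],p[1]),1e-9)*a
    else:u=p[:2]/p[2]
    return K[:2,:2]@u+K[:2,2]
E
python3 - <<'E'
from h import *
C=cal('top')
im=cv2.imread('pics/top0.png')
for p in[(237,118),(386,129),(379,227),(229,215)]:print(p,at(C,p,15).round(1))
print('knob',at(C,(366.5,141),101).round(1))
cv2.imwrite('pics/c1.png',cv2.resize(im[105:235,222:397],None,fx=4.5,fy=4.5,interpolation=cv2.INTER_CUBIC))
W=cal('wrist');s=readout.get_state();print('cam pos',-W[1].T@W[2],W[1][2],W[0])
E
```

```text
(237, 118) [689.5 248.5  15. ]
(386, 129) [ 653.3 -189.5   15. ]
(379, 227) [ 365.2 -162.3   15. ]
(229, 215) [403.6 267.9  15. ]
knob [ 595.7 -121.8  101. ]
cam pos [ 97.41118849 622.03089079 382.27337763] [ 0.26559347 -0.07649105 -0.9610459 ] [[309.70691629   0.         316.40032815]
 [  0.         309.70691629 195.54155406]
 [  0.           0.           1.        ]]
```

View pics/c1.png

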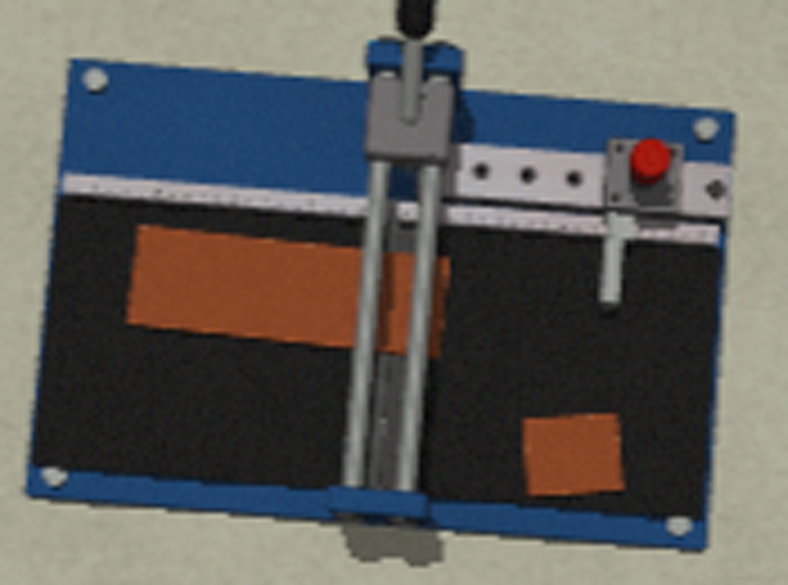

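Zoomed: knob (651,160), holes at (574,178),(527,174),(482,170), fence front edge from (62,194) to (719,244), tile corners (138,226),(128,324),(440,357),(449,257), offcut (573,455).

```bash
cat > fit.py <<'E'
from h import *
from scipy.optimize import least_squares
C=cal('top')
f=lambda p:(222+(p[0]+.5)/4.5-.5,105+(p[1]+.5)/4.5-.5)
def cw(q,P):
    c,s=np.cos(q[2]),np.sin(q[2]);return np.array([q[0]+c*P[0]-s*P[1],q[1]+s*P[0]+c*P[1],P[2]])
def wc(q,P):
    c,s=np.cos(q[2]),np.sin(q[2]);d=P[:2]-q[:2];return np.array([c*d[0]+s*d[1],-s*d[0]+c*d[1]])
def res(q):
    zb,h,st=q[3:6]
    L=[((70,60),(145,230,zb)),((734,112),(145,-210,zb)),((706,550),(-145,-210,zb)),((28,496),(-145,230,zb)),
     ((62,194),(50,220,34)),((719,244),(50,-200,34)),
     ((574,178),(85,-105+h,34)),((527,174),(85,-75+h,34)),((482,170),(85,-45+h,34)),((651,160),(85,-150+st,101))]
    return np.concatenate([proj(C,cw(q,P))-f(p) for p,P in L])
r=least_squares(res,[515,30,-.08,15,0,0]);q=r.x
if __name__=='__main__':
    print(q.round(3));print(r.fun.reshape(-1,2).round(1))
    for n,p,z in[('tile',(138,226),30),('tile',(128,324),30),('tile',(440,357),30),('tile',(449,257),30),('tongue front',(610,305),49),('tongueL',(603,290),49)]:
        w=at(C,f(p),z);print(n,w.round(1),wc(q,w).round(1))
    for n,P in[('knob',(85,-150+q[5],88)),('fence',(50,0,34))]:print(n,cw(q,P).round(1))
E
python3 fit.py
```

```text
[ 5.28254e+02  3.33750e+01 -8.70000e-02  3.49900e+00 -6.26000e-01
  1.98400e+00]
[[ 0.1  0.2]
 [ 0.3  0.2]
 [ 0.3  0.3]
 [-0.5  0.4]
 [ 0.  -0.5]
 [-0.3 -0.2]
 [ 0.1  0. ]
 [ 0.1  0.1]
 [-0.2  0.2]
 [ 0.1 -0.7]]
tile [575.5 200.3  30. ] [ 32.6 170.4]
tile [512.1 206.1  30. ] [-31.1 170.6]
tile [489.2   7.8  30. ] [-36.6 -28.9]
tile [553.8   1.5  30. ] [ 28.3 -29.6]
tongue front [518.5 -99.4  49. ] [   1.8 -133.1]
tongueL [528.1 -95.1  49. ] [  11.  -128.1]
knob [ 600.  -121.5   88. ]
fence [578.1  29.   34. ]
```

```bash
python3 -m handwheel '[[[-2.5,-2.4,0],0],[[-2.5,-2.4,0],0],[[-2.5,-2.4,0],0],[[-2.5,-2.4,0],0],[[-2.5,-2.4,0],0],[[-2.5,-2.4,0],0],[[-2.5,-2.4,0],0],[[-2.5,-2.4,0],0],[[-2.5,-2.4,0],0],[[-2.5,-2.4,0],0],[[-2.5,-2.4,0],0],[[-2.5,-2.4,0],0],[[-2.5,-2.4,0],0],[[-2.5,-2.4,0],0],[[-2.5,-2.4,0],0],[[-2.5,-2.4,0],0],[[-2.5,-2.4,0],0],[[-2.5,-2.4,0],0],[[-2.5,-2.4,0],0],[[-2.5,-2.4,0],0]]'
python3 -m handwheel '[[[-2.7,-2.4,0],0],[[-2.7,-2.4,0],0],[[-2.7,-2.4,0],0],[[-2.7,-2.4,0],0],[[0,0,0],0.115],[[0,0,0],0.115],[[0,0,0],0.115],[[0,0,0],0.115],[[0,0,0],0.115],[[0,0,0],0.115],[[0,0,0],0.115],[[0,0,0],0.115],[[0,0,0],0.115],[[0,0,0],0.115],[[0,0,0],0.115],[[0,0,0],0.115],[[0,0,0],0],[[0,0,0],0]]'
```

```text
t: 1.77
eef_pos: [521.0, 1.8, 222.5]
eef_rot: [[-0.962, 0.272, 0.0], [0.272, 0.962, 0.0], [0.0, 0.0, -1.0]]
ft_force: [0.8, 1.6, 0.2]
finger_gap: 86.9
gripper_force: 0.0
t: 3.27
eef_pos: [598.2, -118.2, 222.2]
eef_rot: [[0.081, 0.997, -0.001], [0.997, -0.081, -0.0], [-0.0, -0.001, -1.0]]
ft_force: [-0.2, 0.4, 0.5]
finger_gap: 86.9
gripper_force: 0.0
```

```bash
python3 - <<'E'
from fit import *
W=cal('wrist');im=viewer.read_camera('wrist');cv2.imwrite('pics/w1.png',im[:,:,::-1])
print('cam',(-W[1].T@W[2]).round(1))
for n,P in[('knobtop',(85,-150+q[5],101)),('hole',(85,-105+q[4],34)),('hole3',(85,-45+q[4],34)),('fR',(50,-200,34)),('fL',(50,220,34))]:print(n,proj(W,cw(q,P),True).round(1))
E
```

```text
cam [604.5 -42.7 382.6]
knobtop [318.6 193.6]
hole [318.4 141.3]
hole3 [318.8  88.1]
fR [288.8 220. ]
fL [ 291.5 -105. ]
```

View pics/w1.png

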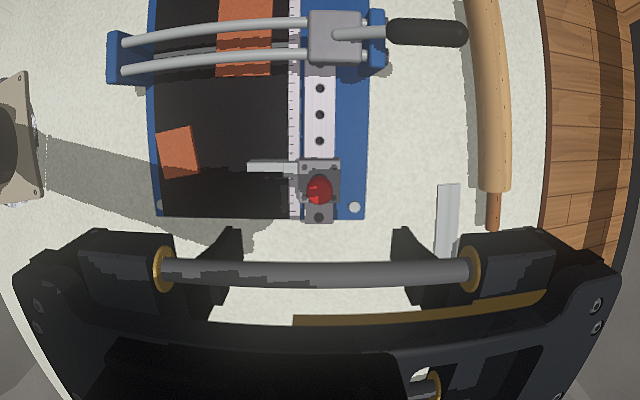

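```bash
python3 -m handwheel '[[[-0.3,0.2,2.5],0.006],[[0,0,2.5],0],[[0,0,2.5],0],[[0,0,2.5],0],[[0,0,2.5],0],[[0,0,2.0],0],[[0,0,0.8],0],[[0,0,0],0]]'
python3 -m handwheel '[[[0,0,0],0],[[0,0,0],0],[[0,0,0],0],[[0,0,0],0],[[0,0,0],0],[[0,0,0],0],[[0,0,0],0],[[0,0,0],0],[[0,0,0],0],[[0,0,0],0]]' 20 30
```

```text
t: 3.98
eef_pos: [599.0, -121.3, 67.8]
eef_rot: [[0.089, 0.996, -0.003], [0.996, -0.089, 0.0], [-0.0, -0.003, -1.0]]
ft_force: [-0.1, 0.0, 0.0]
finger_gap: 87.1
gripper_force: 0.0
t: 4.82
eef_pos: [600.1, -121.5, 69.5]
eef_rot: [[0.091, 0.996, -0.0], [0.996, -0.091, 0.0], [0.0, -0.0, -1.0]]
ft_force: [0.1, -0.5, -0.1]
finger_gap: 28.3
gripper_force: 0.0
```

```bash
python3 -m handwheel '[[[0,0,0],0],[[0,0,0],0],[[0,0,0],0],[[0,0,0],0],[[0,0,0],0]]'
python3 -m handwheel '[[[0,0,-0.3],0],[[0,0,-0.3],0],[[0,0,-0.2],0],[[0,0,-0.2],0],[[0,0,0],0],[[0,0,0],0],[[0,0,0],0]]'
```

```text
t: 5.23
eef_pos: [600.4, -121.6, 69.6]
eef_rot: [[0.091, 0.996, 0.001], [0.996, -0.091, -0.0], [-0.0, 0.001, -1.0]]
ft_force: [5.1, -1.1, -3.6]
finger_gap: 25.0
gripper_force: 30.0
t: 5.82
eef_pos: [600.3, -121.5, 79.1]
eef_rot: [[0.091, 0.996, 0.0], [0.996, -0.091, -0.0], [-0.0, 0.0, -1.0]]
ft_force: [6.3, -0.6, -8.9]
finger_gap: 24.6
gripper_force: 30.0
```

```bash
python3 -m handwheel '[[[0.4,0,0],0],[[0.4,0,0],0],[[0.4,0,0],0],[[0.4,0,0],0],[[0.4,0,0],0],[[0.4,0,0],0],[[0.4,0,0],0],[[0.4,0,0],0],[[0.4,0,0],0],[[0.4,0,0],0],[[0,0,0],0],[[0,0,0],0],[[0,0,0],0]]'
python3 - <<'E'
from fit import *
s=readout.get_state();print(s['eef_pos'],wc(q,s['eef_pos']))
W=cal('wrist');im=viewer.read_camera('wrist')[:,:,::-1]
cv2.imwrite('pics/w2.png',cv2.resize(im[40:240,220:420],None,fx=3,fy=3,interpolation=cv2.INTER_CUBIC))
for n,P in[('hole2',(85,-75+q[4],34)),('hole3',(85,-45+q[4],34)),('block edge -y',(85,-130,58))]:print(n,proj(W,cw(q,P),True).round(1))
E
```

```text
t: 6.9
eef_pos: [603.9, -81.0, 79.0]
eef_rot: [[0.09, 0.996, 0.0], [0.996, -0.09, 0.0], [0.0, 0.0, -1.0]]
ft_force: [6.6, 1.8, -8.0]
finger_gap: 24.6
gripper_force: 30.0
[603.94451651 -81.03972861  78.98363148] [  85.369403   -107.38653516]
hole2 [315.6 174.4]
hole3 [315.4 130.1]
block edge -y [315.9 262.9]
```

View pics/w2.png

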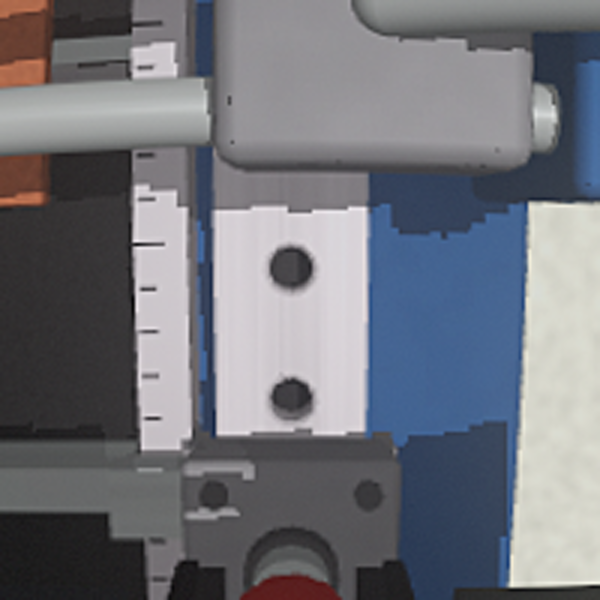

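```bash
python3 - <<'E'
from fit import *
W=cal('wrist')
for n,v,u,z in[('h3',267.5,291,34),('h2',398,291,34),('topedge',460,330,58),('botedge',434,330,36),('scr',495,214,58)]:
    print(n,wc(q,at(W,(220+u/3,40+v/3),z,True)).round(2))
E
```

```text
h3 [ 86.05 -45.02]
h2 [ 85.95 -74.46]
topedge [ 93.78 -82.33]
botedge [ 94.73 -82.37]
scr [ 70.02 -89.69]
```

```bash
python3 -m handwheel '[[[0.17,0,0],0],[[0,0,0],0],[[0,0,0.1],0],[[0,0,0.1],0],[[0,0,0.1],0],[[0,0,0],0],[[0,0,0],0]]'

```

```text
t: 7.53
eef_pos: [604.1, -79.7, 76.1]
eef_rot: [[0.091, 0.996, 0.0], [0.996, -0.091, -0.0], [-0.0, 0.0, -1.0]]
ft_force: [6.4, -0.5, -8.0]
finger_gap: 24.4
gripper_force: 30.0
```

```bash
python3 -m handwheel '[[[0,0,0.1],0],[[0,0,0.1],0],[[0,0,0],0],[[0,0,0],0]]'

```

```text
t: 7.87
eef_pos: [604.1, -79.8, 74.2]
eef_rot: [[0.091, 0.996, 0.0], [0.996, -0.091, -0.0], [0.0, 0.0, -1.0]]
ft_force: [5.5, -0.7, -6.1]
finger_gap: 24.6
gripper_force: 30.0
```

Force follows the spring curve, so the pin is in the hole. Continuing down, then releasing.

```bash
python3 -m handwheel '[[[0,0,0.1],0],[[0,0,0.1],0],[[0,0,0.1],0],[[0,0,0.1],0],[[0,0,0],0],[[0,0,0],0]]'
python3 -m handwheel '[[[0,0,0],0],[[0,0,0],0],[[0,0,0],0],[[0,0,0],0],[[0,0,0],0],[[0,0,0],0],[[0,0,0],0],[[0,0,0],0],[[0,0,0],0],[[0,0,0],0],[[0,0,0],0],[[0,0,0],0]]' 100
python3 -m handwheel '[[[0,0,-2],0],[[0,0,-4],0],[[0,0,-4],0],[[0,0,-4],0],[[-4,0,0],0],[[-4,0,0],0],[[0,0,0],0],[[0,0,0],0]]'
python3 - <<'E'
from fit import *
for n in('wrist','side'):cv2.imwrite(f'pics/{n}3.png',viewer.read_camera(n)[:,:,::-1])
W=cal('wrist');S=cal('side')
a=cv2.imread('pics/wrist3.png')[0:230,150:390];b=cv2.imread('pics/side3.png')[140:260,330:450]
cv2.imwrite('pics/c3.png',np.hstack([cv2.resize(a,None,fx=2,fy=2),np.zeros((460,10,3),np.uint8),cv2.resize(b,(300,300)).repeat(1,0) if 0 else cv2.copyMakeBorder(cv2.resize(b,(300,300)),0,160,0,0,cv2.BORDER_CONSTANT)]))
for z in(101,109):print(z,proj(S,cw(q,(85,-104.8,z))).round(1),proj(W,cw(q,(85,-104.8,z)),True).round(1))
E
```

```text
t: 8.37
eef_pos: [604.1, -79.8, 70.3]
eef_rot: [[0.091, 0.996, 0.0], [0.996, -0.091, 0.0], [0.0, 0.0, -1.0]]
ft_force: [4.0, -0.5, -5.2]
finger_gap: 24.3
gripper_force: 30.0
t: 9.37
eef_pos: [603.9, -80.0, 70.5]
eef_rot: [[0.091, 0.996, -0.0], [0.996, -0.091, 0.0], [0.0, -0.0, -1.0]]
ft_force: [-0.8, -0.2, -0.4]
finger_gap: 86.3
gripper_force: 0.0
t: 10.03
eef_pos: [595.7, -163.0, 211.0]
eef_rot: [[0.096, 0.995, 0.0], [0.995, -0.096, -0.001], [-0.001, 0.001, -1.0]]
ft_force: [0.4, 0.3, -0.8]
finger_gap: 87.1
gripper_force: 0.0
101 [381.4 181.4] [316.  103.1]
109 [381.7 179.5] [316.  102.9]
```

View pics/c3.png

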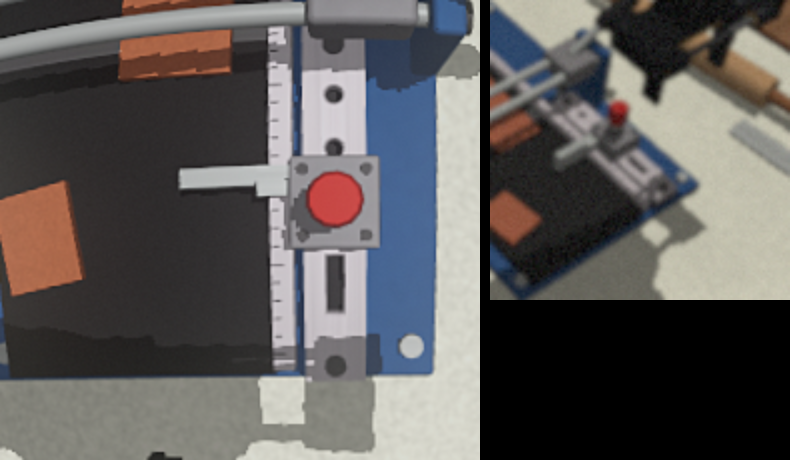

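Wrist view: block centre (334,202) sits on the first hole, with the other two free at (334,148),(334,94) and the slot empty at (335,283). In the side view the knob top is at the pin-home height. Next: the tile.

```bash
python3 - <<'E'
from fit import *
s=readout.get_state();R=s['eef_rot'];print(s['eef_pos'],R[:,0])
for P in[(-66,78,211)]:print((R.T@(cw(q,P)-s['eef_pos'])).round(1))
E
```

```text
[ 596.68928644 -159.12606041  210.26039841] [9.07077252e-02 9.95877339e-01 6.59361184e-04]
[ 263.3 -151.9   -0.5]
```

```bash
python3 -m handwheel '[[[3.3,-1.9,0],-0.004],[[3.3,-1.9,0],0],[[3.3,-1.9,0],0],[[3.3,-1.9,0],0],[[3.3,-1.9,0],0],[[3.3,-1.9,0],0],[[3.3,-1.9,0],0],[[3.3,-1.9,0],0],[[0,0,0],0],[[0,0,0],0],[[0,0,0],0],[[0,0,0],0]]' 0 20
python3 - <<'E'
from fit import *
s=readout.get_state();print(s['eef_pos'],s['finger_gap'],s['eef_rot'][:,0],wc(q,s['eef_pos']))
E
```

```text
t: 11.13
eef_pos: [468.5, 116.1, 210.6]
eef_rot: [[0.088, 0.996, 0.0], [0.996, -0.088, -0.0], [-0.0, 0.0, -1.0]]
ft_force: [-0.6, -0.8, 0.2]
finger_gap: 15.0
gripper_force: 0.0
[468.50805088 116.0651334  210.5528757 ] 15.012341582493407 [ 8.76155302e-02  9.96154359e-01 -1.09125466e-04] [-66.72188013  77.17132691]
```

Descend to tip z ≈ 26 (184 mm), then approach.

```bash
python3 -m handwheel '[[[0,0,3.5],0],[[0,0,3.5],0],[[0,0,3.5],0],[[0,0,3.5],0],[[0,0,2.5],0],[[0,0,1.2],0],[[0,0,0.4],0],[[0,0,0.3],0],[[0,0,0],0],[[0,0,0],0],[[0,0,0],0]]'
python3 -m handwheel '[[[0,0.2,0],0],[[0,0.2,0],0],[[0,0.2,0],0],[[0,0.2,0],0],[[0,0.2,0],0],[[0,0,0],0],[[0,0,0],0]]'
python3 - <<'E'
from fit import *
s=readout.get_state();print(s['ft_force'],wc(q,s['eef_pos']))
im=viewer.read_camera('wrist')[:,:,::-1];cv2.imwrite('pics/w4.png',im)
E
```

```text
t: 12.05
eef_pos: [469.2, 117.0, 27.8]
eef_rot: [[0.087, 0.996, 0.002], [0.996, -0.087, 0.002], [0.002, 0.002, -1.0]]
ft_force: [-0.0, 0.7, -0.1]
finger_gap: 0.3
gripper_force: 0.0
t: 12.63
eef_pos: [478.3, 115.6, 26.5]
eef_rot: [[0.087, 0.996, -0.0], [0.996, -0.087, -0.0], [-0.0, -0.0, -1.0]]
ft_force: [0.4, 0.5, -0.4]
finger_gap: 0.6
gripper_force: 0.0
[ 0.36379     0.510477   -0.36839909] [-56.94973541  77.53319591]
```

View pics/w4.png

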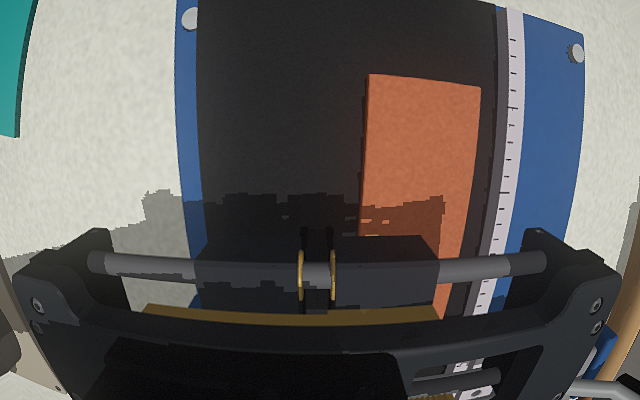

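Fingers (317,270) are in front of the tile's front edge (≈360). Pushing toward the fence.

```bash
python3 -m handwheel '[[[0,0.2,0.03],0],[[0,0.2,0.03],0],[[0,0.2,0],0],[[0,0.2,0],0],[[0,0.2,0],0],[[0,0.2,0],0],[[0,0.2,0],0],[[0,0.2,0],0],[[0,0.2,0],0],[[0,0,0],0]]'
python3 -m handwheel '[[[0,0.15,0],0],[[0,0.15,0],0],[[0,0.1,0],0],[[0,0.1,0],0],[[0,0.1,0],0],[[0,0,0],0]]'
cat > tl.py <<'E'
from fit import *
import sys
s=readout.get_state();W=cal('wrist');im=viewer.read_camera('wrist')[:,:,::-1]
cv2.imwrite('pics/'+sys.argv[1],im)
print('tcp',wc(q,s['eef_pos']).round(1),s['eef_pos'][2].round(1),'F',s['ft_force'].round(1))
m=cv2.inRange(cv2.cvtColor(im,cv2.COLOR_BGR2HSV),(4,110,60),(14,255,255));m[330:]=0
n,l,st,c=cv2.connectedComponentsWithStats(m);k=1+st[1:,4].argmax()
ct=max(cv2.findContours((l==k).astype(np.uint8),0,1)[0],key=cv2.contourArea)[:,0]
P=np.array([wc(q,at(W,p,30,True)) for p in ct])
print('y max',P[:,1].max().round(1),'left end x',P[:,0].min().round(1),P[:,0].max().round(1))
for y in range(int(P[:,1].max())-75,int(P[:,1].max())-8,10):
    a=P[abs(P[:,1]-y)<3,0]
    if len(a):print(y,a.min().round(1),a.max().round(1))
E
python3 tl.py w5.png
```

```text
t: 13.52
eef_pos: [496.3, 114.1, 25.9]
eef_rot: [[0.087, 0.996, -0.0], [0.996, -0.087, -0.0], [-0.0, -0.0, -1.0]]
ft_force: [-0.9, -0.4, 0.4]
finger_gap: 0.4
gripper_force: 0.4
t: 14.02
eef_pos: [502.4, 113.6, 26.0]
eef_rot: [[0.087, 0.996, 0.0], [0.996, -0.087, 0.0], [0.0, 0.0, -1.0]]
ft_force: [0.1, -0.5, 0.1]
finger_gap: 0.1
gripper_force: 0.2
tcp [-32.7  77.7] 26.0 F [ 0.1 -0.5  0.1]
y max 172.2 left end x -23.8 41.6
97 -23.8 40.5
107 -23.5 40.8
117 -23.1 41.0
127 -23.2 40.9
137 -22.8 41.3
147 -22.9 41.3
157 -22.4 41.3
```

```bash
python3 -m handwheel '[[[0,0.1,0],0],[[0,0.1,0],0],[[0,0.1,0],0],[[0,0.1,0],0],[[0,0.1,0],0],[[0,0.1,0],0],[[0,0.1,0],0],[[0,0,0],0]]'
python3 -m handwheel '[[[0,0.05,0],0],[[0,0.05,0],0],[[0,0,0],0]]'
python3 tl.py w6.png
```

```text
t: 14.73
eef_pos: [509.4, 113.0, 26.0]
eef_rot: [[0.087, 0.996, 0.0], [0.996, -0.087, 0.0], [0.0, 0.0, -1.0]]
ft_force: [-0.9, -0.3, 0.2]
finger_gap: 0.4
gripper_force: 0.4
t: 14.98
eef_pos: [510.1, 113.0, 25.9]
eef_rot: [[0.087, 0.996, -0.0], [0.996, -0.087, 0.0], [0.0, -0.0, -1.0]]
ft_force: [-1.4, 0.2, -0.1]
finger_gap: 0.4
gripper_force: 0.8
tcp [-25.   77.7] 25.9 F [-1.4  0.2 -0.1]
y max 172.3 left end x -16.2 48.3
97 -16.1 47.8
107 -16.2 47.8
117 -15.8 47.9
127 -15.9 48.0
137 -16.0 48.1
147 -16.1 48.1
157 -15.6 48.3
```

```bash
for i in 1 2; do :; done; python3 -m handwheel '[[[0,0.05,0],0],[[0,0.05,0],0],[[0,0,0],0]]' | grep -E 'pos|ft'
python3 -m handwheel '[[[0,0.05,0],0],[[0,0,0],0],[[0,0,0],0]]'| grep -E 'pos|ft'
python3 tl.py w7.png
```

```text
eef_pos: [511.3, 112.9, 26.0]
ft_force: [-1.0, 0.0, 0.2]
eef_pos: [511.7, 112.8, 25.9]
ft_force: [-1.0, 0.1, 0.8]
tcp [-23.4  77.7] 25.9 F [-1.   0.1  0.8]
y max 172.3 left end x -14.7 49.7
97 -14.5 49.2
107 -14.7 49.5
117 -14.3 49.4
127 -14.4 49.4
137 -14.5 49.5
147 -14.6 49.4
157 -14.6 49.4
```

```bash
python3 -m handwheel '[[[0,0.05,0],0],[[0,0,0],0],[[0,0,0],0]]' | grep -E 'pos|ft'
python3 -m handwheel '[[[0,0.05,0],0],[[0,0,0],0],[[0,0,0],0]]'| grep -E 'pos|ft'
```

```text
eef_pos: [511.9, 112.8, 25.9]
ft_force: [-3.3, -0.7, 1.4]
eef_pos: [512.0, 112.7, 25.8]
ft_force: [-6.4, 0.7, 5.4]
```

Contact with the fence felt (6 N). Going round to the tile's left end.

```bash
python3 -m handwheel '[[[0,-0.5,0],0],[[0,-1.5,0],0],[[3,0,0],0],[[3,0,0],0],[[3,0,0],0],[[2.8,0,0],0],[[0,0,0],0],[[0,2,0],0],[[0,2,0],0],[[0,2,0],0],[[0,0,0],0],[[0,0,0],0]]'
python3 tl.py w8.png
```

```text
t: 17.08
eef_pos: [563.6, 226.0, 25.9]
eef_rot: [[0.088, 0.996, 0.001], [0.996, -0.088, -0.001], [-0.001, 0.001, -1.0]]
ft_force: [-1.0, -0.1, -1.0]
finger_gap: 0.4
gripper_force: 0.0
tcp [ 18.5 194.9] 25.9 F [-1.  -0.1 -1. ]
y max 147.6 left end x 346.1 361.1
72 353.7 361.0
82 352.4 359.9
92 351.5 359.2
102 350.0 358.8
112 349.9 358.4
122 347.9 356.8
132 347.4 355.8
```

```bash
python3 -m handwheel '[[[-0.25,0,0],0],[[-0.25,0,0],0],[[-0.25,0,0],0],[[-0.25,0,0],0],[[-0.25,0,0],0],[[-0.25,0,0],0],[[-0.25,0,0],0],[[-0.25,0,0],0],[[-0.25,0,0],0],[[-0.25,0,0],0],[[-0.25,0,0],0],[[-0.25,0,0],0],[[-0.25,0,0],0],[[-0.25,0,0],0],[[-0.25,0,0],0],[[-0.25,0,0],0],[[-0.25,0,0],0],[[-0.25,0,0],0],[[-0.25,0,0],0],[[-0.25,0,0],0]]'|grep -E 'pos|ft'
python3 -m handwheel '[[[-0.2,0,0],0],[[-0.2,0,0],0],[[-0.2,0,0],0],[[-0.2,0,0],0],[[-0.2,0,0],0],[[-0.2,0,0],0],[[0,0,0],0]]'|grep -E 'pos|ft'
python3 - <<'E'
from fit import *
s=readout.get_state();print(wc(q,s['eef_pos']),s['ft_force'])
im=viewer.read_camera('top')[:,:,::-1]
cv2.imwrite('pics/c9.png',cv2.resize(im[105:235,222:397],None,fx=4.5,fy=4.5,interpolation=cv2.INTER_CUBIC))
E
```

```text
eef_pos: [558.2, 177.1, 25.9]
ft_force: [-2.3, 5.2, 2.8]
eef_pos: [557.1, 164.7, 25.9]
ft_force: [-2.1, 2.8, 0.9]
[ 17.32330107 133.31686204] [-2.10503439  2.80354015  0.85284135]
```

View pics/c9.png

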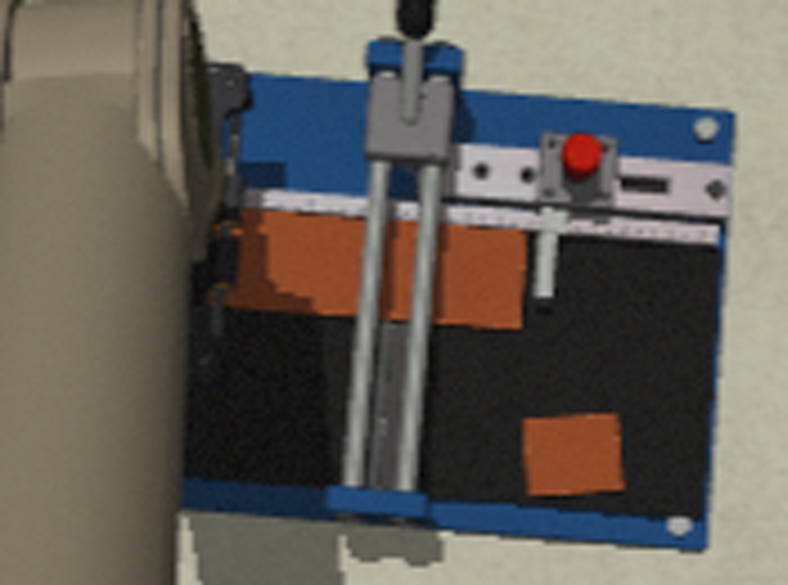

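Tile lies along the fence, right end at (525,278), about 8 mm short of the tongue (537,255). Pushing the rest gently.

```bash
python3 -m handwheel '[[[-0.1,0,0],0],[[-0.1,0,0],0],[[-0.1,0,0],0],[[-0.1,0,0],0],[[-0.1,0,0],0],[[-0.1,0,0],0],[[0,0,0],0]]'|grep -E 'pos|ft'
python3 -m handwheel '[[[-0.05,0,0],0],[[0,0,0],0],[[-0.05,0,0],0],[[0,0,0],0]]'|grep -E 'pos|ft'
python3 -m handwheel '[[[-0.05,0,0],0],[[0,0,0],0],[[0,0,0],0]]'|grep -E 'pos|ft'
```

```text
eef_pos: [556.7, 158.7, 25.9]
ft_force: [-0.6, 3.8, 1.4]
eef_pos: [556.7, 157.9, 25.9]
ft_force: [-2.5, 3.0, 1.3]
eef_pos: [556.6, 157.5, 25.9]
ft_force: [-2.3, 3.3, 0.6]
```

```bash
python3 -m handwheel '[[[-0.05,0,0],0],[[0,0,0],0],[[0,0,0],0]]'|grep -E 'pos|ft'
python3 -m handwheel '[[[-0.05,0,0],0],[[0,0,0],0],[[0,0,0],0]]'|grep -E 'pos|ft'
python3 - <<'E'
from fit import *
s=readout.get_state();print(wc(q,s['eef_pos']),s['ft_force'])
im=viewer.read_camera('top')[:,:,::-1]
cv2.imwrite('pics/ca.png',cv2.resize(im[135:185,290:380],None,fx=8,fy=8,interpolation=cv2.INTER_CUBIC))
E
```

```text
eef_pos: [556.6, 156.9, 25.9]
ft_force: [-2.0, 2.6, 0.9]
eef_pos: [556.5, 156.6, 25.9]
ft_force: [-2.2, 4.1, -0.1]
[ 17.44415928 125.20575828] [-2.15447652  4.1144703  -0.145804  ]
```

View pics/ca.png

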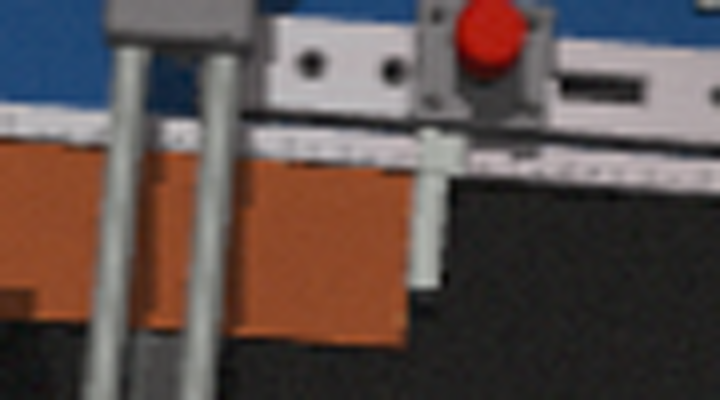

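Tile end (412,250) is practically at the tongue and its back edge at the fence. Feeling for the contact force.

```bash
for i in 1; do python3 -m handwheel '[[[-0.05,0,0],0],[[0,0,0],0],[[0,0,0],0]]'|grep -E 'pos|ft'; done
python3 -m handwheel '[[[-0.05,0,0],0],[[0,0,0],0],[[0,0,0],0]]'|grep -E 'pos|ft'
python3 -m handwheel '[[[-0.05,0,0],0],[[0,0,0],0],[[0,0,0],0]]'|grep -E 'pos|ft'
```

```text
eef_pos: [556.5, 156.1, 25.9]
ft_force: [-1.8, 3.5, 0.4]
eef_pos: [556.5, 155.9, 25.9]
ft_force: [-1.8, 4.2, -0.1]
eef_pos: [556.5, 155.8, 26.0]
ft_force: [-1.3, 4.7, -0.1]
```

```bash
python3 -m handwheel '[[[-0.05,0,0],0],[[0,0,0],0],[[0,0,0],0]]'|grep -E 'pos|ft'
python3 -m handwheel '[[[-0.05,0,0],0],[[0,0,0],0],[[0,0,0],0]]'|grep -E 'pos|ft'
```

```text
eef_pos: [556.5, 155.7, 26.0]
ft_force: [-1.0, 6.9, -0.1]
eef_pos: [556.4, 155.6, 26.0]
ft_force: [-0.6, 7.0, -1.7]
```

```bash
python3 -m handwheel '[[[0.5,0,0],0],[[1.2,0,0],0],[[0,-2,0],0],[[0,-2,0],0],[[0,-2,0],0],[[0,0,0],0],[[-2.5,0,0],0],[[-2.5,0,0],0],[[-2,0,0],0],[[0,0,0],0],[[0,1,0],0],[[0,0,0],0],[[0,0,0],0]]'|grep -E 'pos|ft'
python3 - <<'E'
from fit import *
s=readout.get_state();print(wc(q,s['eef_pos']),s['ft_force'])
E
```

```text
eef_pos: [503.0, 106.4, 26.0]
ft_force: [0.1, 0.0, 0.5]
[-31.54803059  70.56048226] [0.09449612 0.00363417 0.48841268]
```

Contact was at x ≈ -23; move 6 mm, then feel.

```bash
python3 -m handwheel '[[[0,0.2,0],0],[[0,0.2,0],0],[[0,0.1,0],0],[[0,0.1,0],0],[[0,0,0],0],[[0,0,0],0]]'|grep -E 'pos|ft'
python3 -m handwheel '[[[0,0.05,0],0],[[0,0.05,0],0],[[0,0,0],0],[[0,0,0],0]]'|grep -E 'pos|ft'
python3 -m handwheel '[[[0,0.05,0],0],[[0,0.05,0],0],[[0,0,0],0],[[0,0,0],0]]'|grep -E 'pos|ft'
```

```text
eef_pos: [507.9, 105.1, 25.9]
ft_force: [-0.1, -0.9, -0.1]
eef_pos: [508.9, 105.0, 26.0]
ft_force: [-0.3, -0.1, 0.2]
eef_pos: [510.0, 104.9, 26.0]
ft_force: [0.2, 0.3, 0.8]
```

```bash
python3 -m handwheel '[[[0,0.05,0],0],[[0,0.05,0],0],[[0,0,0],0],[[0,0,0],0]]'|grep -E 'pos|ft'
python3 -m handwheel '[[[0,0.05,0],0],[[0,0,0],0],[[0,0,0],0]]'|grep -E 'pos|ft'
python3 -m handwheel '[[[0,0.05,0],0],[[0,0,0],0],[[0,0,0],0]]'|grep -E 'pos|ft'
```

```text
eef_pos: [510.9, 104.8, 25.9]
ft_force: [-1.2, 0.2, -0.1]
eef_pos: [511.2, 104.8, 25.9]
ft_force: [-1.6, 0.1, 0.6]
eef_pos: [511.2, 104.8, 25.8]
ft_force: [-5.7, 0.2, 3.7]
```

```bash
python3 -m handwheel '[[[0,-0.5,0],0],[[0,-1.5,0],0],[[0,0,-2],0],[[0,0,-3.5],0],[[0,0,-4],0],[[0,0,-4],0],[[0,0,-4],0],[[0,0,-4],0],[[-3,0,-1],0],[[-4,0,0],0],[[-4,0,0],0],[[-2,0,0],0],[[0,0,0],0],[[0,0,0],0],[[0,0,0],0]]'
python3 - <<'E'
from fit import *
W=cal('wrist');im=viewer.read_camera('wrist')[:,:,::-1].copy()
for P in[(50,-84.75,30),(-15,-84.75,30),(50,115.25,30),(-15,115.25,30)]:
    print(P,proj(W,cw(q,P),True).round(1))
cv2.imwrite('pics/f.png',cv2.resize(im[0:240,140:460],None,fx=2.5,fy=2.5,interpolation=cv2.INTER_CUBIC))
E
```

```text
t: 26.73
eef_pos: [480.8, -22.0, 250.9]
eef_rot: [[0.086, 0.996, 0.001], [0.996, -0.086, 0.001], [0.001, 0.0, -1.0]]
ft_force: [-0.2, 1.2, -0.2]
finger_gap: 0.9
gripper_force: 0.0
(50, -84.75, 30) [387.4 189.6]
(-15, -84.75, 30) [337.6 189.5]
(50, 115.25, 30) [391.   33.7]
(-15, 115.25, 30) [338.8  30.9]
```

View pics/f.png

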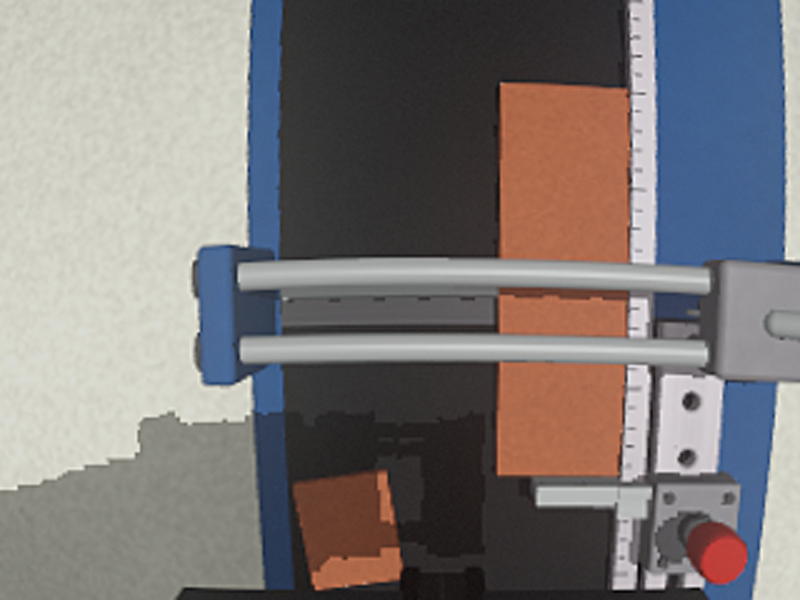

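```bash
python3 - <<'E'
from fit import *
W=cal('wrist');im=cv2.imread('pics/f.png')
print(im[466:500:2,575].tolist())
for n,u,v,z in[('tileend',560,475,30),('tongue479 z24',575,479,24),('z49',575,485,49),('tileL',560,84,30),('frontL',500,100,30),('frontR',498,460,30)]:
    print(n,wc(q,at(W,(140+u/2.5,v/2.5),z,True)).round(1))
E
```

```text
[[79, 108, 178], [78, 107, 177], [80, 110, 180], [80, 114, 190], [77, 105, 168], [77, 87, 113], [91, 93, 99], [95, 94, 93], [84, 82, 83], [87, 88, 89], [128, 130, 129], [189, 191, 189], [192, 193, 191], [183, 184, 183], [182, 184, 182], [182, 184, 182], [181, 183, 181]]
tileend [ 19.  -85.1]
tongue479 z24 [ 28.  -88.9]
z49 [ 23.6 -85.1]
tileL [ 15.7 113.2]
frontL [-13.8 103.6]
frontR [-13.2 -77.3]
```

Final view: the tile end (560,475) and the stop face top edge (575,486) both come out at y = -85.1. The tile is parallel to the fence and the offcut has not moved.

```bash
python3 -c "
from workcell import workorder
print(workorder.hand_in())"
```

```text
the job is handed in; nothing more can be done
None
```

I handed the job in at about 27 s. The stop's pin is down in the first hole and the tile is flush with fence and stop by force feel and camera; the hand-in returned no verdict.

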